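# Shut the tagged gas valve under the sliding cover

## Robot

A 6-joint arm with a two-finger parallel gripper is mounted at the origin on the work surface. World frame = base frame: x ahead of the robot, y to its left, z up, the work surface at z = 0. Lengths are in m, angles in degrees, forces in N, time in s.
With the tool pointing down it reaches from about 0.375 to 0.9 m from the base axis. Payload 3.1 kg.
Tool frame: the origin (TCP) lies on the centre line of the jaws, within the pads' length; the fingertips stand 8 mm ahead of it and the grasp point (between the pads) lies 11 mm behind it; y points along the fingers, x is the direction in which the jaws open and shut, and the axes are right-handed (so a half turn about y gives the same grasp; the last joint's range is limited). The gripper opens to 87 mm and grips with 3 to 60 N. Pads are 19 mm wide; open, the fingers measure 117 mm over their backs; the gripper's body (75 mm by 190 mm) begins 51 mm behind the grasp point.
Start: joints at [61.45, 30.224, 82.088, -0, 67.689, -10.227], TCP at [0.196, 0.593, 0.231] pointing down, gripper open.
Joint ranges: [-176.69, 176.69], [-43.24, 126.21], [12.49, 139.97], [-82, 262], [0, 151.66], [-163.58, 163.58]. Speed limits (degrees/s): [159.86, 159.86, 180, 180, 180, 180].

## Interface

Orientations are given as a 3x3 rotation matrix whose columns are the frame's x, y, z axes.
In Python, from rig import read_state, imaging, job, spotter gives the robot as it stands.
- The arm moves only by the tool apply_moves, never from a script. Its argument "steps" is a list of rows, each an object of numbers: "x", "y", "z": the shift along the world's x, y, z in mm; "spin": the turn about the world's z in rad. In form: [{"x": .., "y": .., "z": .., "spin": ..}, ...]. A call has 1 to 12 rows; each row shifts and turns the pose as measured when the row begins; what a row does not reach is not made up. A row lasts 1/10 s, in which the tool goes at most 50 mm and 8.59 degrees, less where a joint would pass 70% of its speed; a pose out of reach is approached as far as the arm can. A call is refused whole if a number of a shift passes 50 or a number of a turn 0.15, either way. A call with a gripper value outside its range is refused whole. "grip" is the finger opening in mm, from 0 to 87, set as the call begins (left out, the last holds). The fingers move at their own pace and stop on an object; the grip force is fixed at half the most. Time passes only in rows, so rows that do not move let the fingers close. It gives the time, the measured TCP pose, the force and the opening at its end, in the units of the state.
- read_state(): the state, without advancing time (a new reading comes with each control period).
- imaging.capture(name): name is "scene" or "top"; returns the picture (400x640x3 uint8, red, green, blue); there is no depth.
- imaging.camera_params(name): a dict with "fov_y" (degrees; the focal length in pixels is half the picture's height over the tangent of half this angle, whatever the lens; pixels are square), "cx", "cy" (the principal point, pixels), "dist" ([k1, k2, p1, p2, k3] as OpenCV has them; the pictures are not rectified), "R" (3x3) and "t" (3): a world point X has camera coordinates R X + t. Camera axes: x right, y down, z forward; pixel columns grow to the right and rows downward; lengths in m; the calibration is good to about 2 mm. A picture is of the moment at which its call begins. camera_params takes no time and is no camera call.
- job.hand_in(): hands the job in, once; it reports no verdict.
Trained networks look in the newest picture that a camera, given by its name, has taken for a name from the list of things; names that differ only in an ending like _2 or _b are one class to them, and where a whole thing is asked for, a point or a joint stands for the part that bears it (a point fixed in the world has none). Each returns a list of dicts, best first, with "score" (0 to 1); they miss things now and then, are a little off and sometimes report something else, mostly with a low value. They report only what shows in the picture. A call takes as long as a camera call.
- spotter.cut_out(name, camera): "mask" (400x640 bool, what is visible of it) and "rect" ([left, top, width, height] in pixels, round what is visible of it).
The state is a dict: "time_s": time; "joint_positions": joint angles; "qvel": joint speeds; "tau": joint torques, N m; "position": TCP position; "tcp_rot": TCP orientation; "force": force on the tool from outside, world axes, zero at the start; "moment": the same for the moment, N m; "opening": opening from 0.0 (shut) to 1.0 (fully open).
Only numpy, scipy, OpenCV 4.12 (cv2) and the standard library are available. Lean on these libraries where they do the work, as an engineer would, in place of code of your own. Each camera call takes 0.05 s, during which the arm holds its last target.

## Task

Shut the tagged gas line in the grey valve box beside the microscope: push the aluminium cover by its upturned lip all the way back along its track, without lifting it, so that the two valves are uncovered. Then push the lever that carries the round tag a quarter turn clockwise until it lies crosswise to its pipe, against its stop. Push with the fingertips, leave the other lever open as it is, and do not disturb the things lying around.

Things in the scene. Friction and masses are not known exactly. Their poses are not given: they have to be found in the camera images.
- box: Gas shut-off box, grey steel, fixed; 270 (x) by 400 (y) mm, top at z = 85 mm. Origin at bench height; own frame: x away from the robot, y to the robot's left (yaw within +-0.3), spanning x -135..135, y -235..165 mm. An end shelf at y below -177 mm bears a pressure gauge (x 75, y -207, up to 65 mm above the top).
- opening (a point): centre of the opening in the box top (box frame x 0, y 77 mm), at top height; it spans x -115..115, y 0..155 mm; the valves lie in it. Guide rims 8 mm high above the top run along both long sides (|x| 129..135 mm), a stop strip 4 mm high along the +y end (y 159..165 mm).
- back_stop (a point): middle of the foot of the 10 mm high stop bar (box frame x 0, y -167 mm, top height) that the cover's -y edge meets when fully back; between it and the opening is the flat deck that the cover slides onto
- cover: Sliding cover, plain aluminium sheet 248 (x) by 165 (y) by 3 mm, 0.3 to 0.5 kg, lying loose on the box top between the guide rims (5 mm play a side). Axes as the box's; origin under its centre: at the start at box y +55..+70 mm, hiding both valves; fully back at -84 mm. It slides along box -y with 1 to 5 N.
- lip (a point): the cover's upturned lip, 3 mm thick, full width of its +y edge: this point is mid-width on its outer (+y) face at its top edge, 82.5 mm along +y and 21 mm above the cover's origin, so 18 mm above the sheet
- valve_tagged: The ball valve to be shut (brass, on a copper pipe that runs along y). Fixed in the box; origin on its lever's pivot axis, at bench height, at box-frame y = 30 mm and x = -55 or +45 mm, the other valve taking the other place. Axes as the box's. The valve's body and pipe lie below z = 60 mm.
- lever_tagged (a joint): lever angle of the tagged valve: 0 = open (along the pipe, pointing to box +y); turns clockwise from above to 1.571 = shut (pointing to box +x, at its stop). Starts at 0 to 0.1, stays where left; stiff, 0.12 N m. Black-sleeved, 15 mm wide. A plain round metal tag, 30 mm across, 3 mm thick, is on its top, centred 37 mm from the pivot.
- tagged_tip (a point): middle of the end of the tagged lever, 70 mm from its pivot axis, z = 69 mm; the lever is 10 mm thick (z = 64 to 74 mm, its top 11 mm below the box top)
- valve_plain: the other valve, identical but without a tag on its lever; to be left alone. Origin on its lever's pivot axis, at bench height.
- lever_plain (a joint): angle of the other lever (same meaning and sizes, no tag); starts at 0 to 0.1 and stays open
- plain_tip (a point): middle of the end of the untagged lever, 70 mm from its pivot axis, z = 69 mm
- eyepiece: bystander: spare eyepiece, black on a steel barrel, standing on end, 42 mm diameter, 56 mm tall, on the bench beyond the box's +y end; origin under its centre
- jar: bystander: amber glass jar with white cap, 52 mm diameter, 68 mm tall, on the bench beyond the box's +y end; origin under its centre
- dish: bystander: shallow clear glass dish, 90 mm diameter, 15 mm tall, on the bench beyond the box's +y end; origin under its centre
- aux_lens: bystander: black auxiliary lens with a metal ring, 52 mm diameter, 30 mm tall, on the bench beyond the box's -y end; origin under its centre
- tweezers: bystander: steel tweezers lying flat along their x axis, 135 mm long, 6 mm tall, on the bench beyond the box's -y end; origin near mid-length, underneath
- screwdriver: bystander: screwdriver with grey handle lying along its x axis, 170 mm long, on the bench behind the box (its +x side)
- adaptor: bystander: brass hose adaptor, 26 mm diameter, 28 mm tall, standing on the end shelf of the valve box (box frame y about -205 mm, box top z = 85 mm); origin under its centre

How it is judged (in metres and radians):
On the way, in this order (a step that is already met when the one before it is completed fails the run):
1. the cover is slid back and the valves are uncovered (y of cover in the frame of box below -0.058 m), for 0.2 s.
2. the tagged lever is pushed shut (value of joint lever_tagged above 1.42 rad), for 0.2 s.
At the end, for the whole second after the job is handed in: The cover lies flat in its track within 26 mm of its back stop, at rest; the tagged lever is within 0.15 rad of fully shut; the end of the other lever is within 15 mm of where it was (y of cover in the frame of box below -0.058 m and z of cover in the frame of box between 0.078 and 0.092 m and angle between cover's own z axis and vertical below 0.06 rad and linear speed of cover below 0.02 m/s and value of joint lever_tagged above 1.42 rad and value of joint lever_plain below 0.3 rad and distance of plain_tip from where it was at the start of the episode below 0.015 m); the robot touches nothing.
It fails at once if the cover is lifted (more than 12 mm) or tipped out of its track (z of cover in the frame of box above 0.097 m or angle between cover's own z axis and vertical above 0.15 rad).
It fails at once if the other lever is moved by more than 15 mm at its end (distance of plain_tip from where it was at the start of the episode above 0.015 m).
It fails at once if a thing lying around is shifted by more than 25 mm or lifted (distance of any of eyepiece, jar, dish, aux_lens, tweezers, screwdriver, adaptor from where it was at the start of the episode above 0.025 m).
It also fails if it takes over 43 s, if anything falls off the work surface, if the arm or the gripper's body presses on something with over 40 N, if the wrist force passes 120 N, or if a joint passes its speed limit or range.

## Working session

There is one attempt and no reset: what is moved stays moved. The work goes in short steps, Python scripts to look and compute and a tool call to move; the robot and the scene stay as the last step left them, time stands still between calls to the robot, and variables do not carry over. Pictures are saved under pics/ and viewed, and the job is handed in when it is done.

Besides the shell and the picture viewer there is one more tool, called after "Request:" as name([rows], argument=value, ...), one row to a line, values as JSON. apply_moves: Moves the arm, as the interface text tells. Its arguments: {"type":"object","properties":{"steps":{"type":"array"},"grip":{"type":"number"}},"required":["steps"]}

```bash
ls; mkdir -p pics; python3 - <<'E'
from rig import read_state, imaging, job, spotter
import cv2
s=read_state(); print(s)
for n in ("scene","top"):
    im=imaging.capture(n); cv2.imwrite(f"pics/{n}0.png",im[:,:,::-1]); print(n,imaging.camera_params(n))
    for o in ("box","cover","lip","eyepiece","jar","dish","adaptor"):
        r=spotter.cut_out(o,n); print(o,[(round(d["score"],2),d["rect"]) for d in r[:2]])
print(read_state()["time_s"])
E
```

```text
pics
{'time_s': 0.0, 'joint_positions': array([ 6.14486416e+01,  3.02788882e+01,  8.21556611e+01, -4.15868427e-04,
        6.76882020e+01, -1.02263709e+01]), 'qvel': array([-0.00495974,  0.02707146,  0.08506564,  0.10313528, -0.10543492,
       -0.01230065]), 'tau': array([-5.86665665e-04, -4.40046072e+01, -1.76592368e+01,  6.32880698e-02,
        5.80169039e-02, -1.37685188e-04]), 'position': array([0.19612629, 0.5926883 , 0.22957647]), 'tcp_rot': array([[ 3.14402787e-01, -1.01805935e-03, -9.49289129e-01],
       [ 9.49287331e-01, -1.88508000e-03,  3.14404213e-01],
       [-2.10956810e-03, -9.99997705e-01,  3.73756438e-04]]), 'force': array([-0.68975587,  0.40883382, -0.5011392 ]), 'moment': array([-0.04460601,  0.03745752,  0.0086701 ]), 'opening': 0.998108652097766}
scene {'fov_y': 52.242669645398294, 'cx': 313.9371856981622, 'cy': 196.6264768899547, 'dist': array([-0.01026797,  0.        ,  0.        ,  0.        ,  0.        ]), 'R': array([[-0.43304618,  0.90128927,  0.01219221],
       [ 0.51513409,  0.25856301, -0.81717932],
       [-0.73966741, -0.34759576, -0.57625456]]), '
[... 435 characters left out ...]
931826045, 'cy': 198.3695899487049, 'dist': array([-0.09999896,  0.        ,  0.        ,  0.        ,  0.        ]), 'R': array([[ 0.0021016 , -0.99957552, -0.02905797],
       [-0.99392306,  0.00111009, -0.1100714 ],
       [ 0.11005694,  0.02911271, -0.99349883]]), 't': array([-0.0011429 ,  0.59622752,  1.08338391])}
box [(0.66, [224.6, 150.6, 176.5, 123.5])]
cover [(0.89, [233.1, 161.7, 83.0, 109.3])]
lip [(0.75, [236.7, 168.3, 79.2, 101.7])]
eyepiece [(0.76, [214.4, 260.2, 18.3, 19.5]), (0.16, [193.6, 233.0, 20.6, 14.9])]
jar [(0.75, [194.5, 231.6, 20.8, 15.3]), (0.26, [233.2, 167.3, 83.1, 104.6])]
dish [(0.75, [183.5, 176.5, 25.1, 37.7])]
adaptor [(0.63, [374.4, 224.2, 8.2, 12.6])]
0.8
```

```bash
python3 - <<'E'
import cv2
a=cv2.imread("pics/top0.png"); b=cv2.imread("pics/scene0.png")
cv2.imwrite("pics/top0z.png",cv2.resize(a[120:310,160:430],None,fx=2.9,fy=2.9,interpolation=cv2.INTER_CUBIC))
cv2.imwrite("pics/scene0z.png",cv2.resize(b[110:310,200:500],None,fx=2.6,fy=2.6,interpolation=cv2.INTER_CUBIC))
E
```

```text
(no output)
```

View pics/top0z.png

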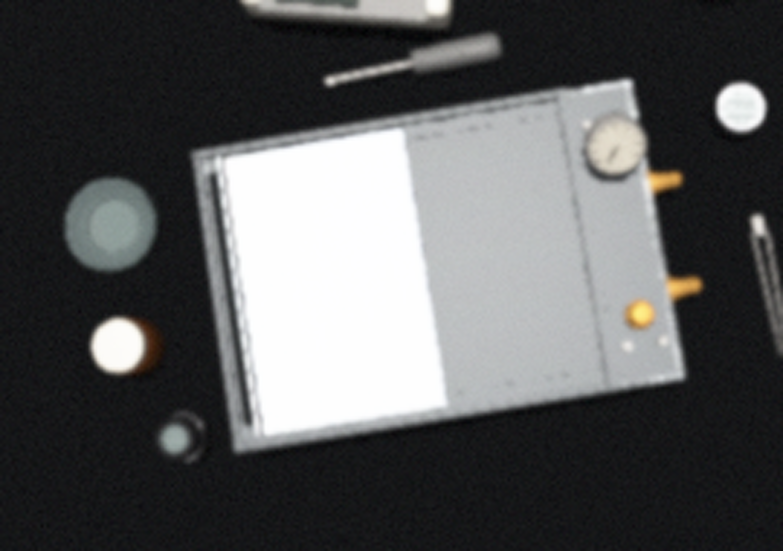

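View pics/scene0z.png

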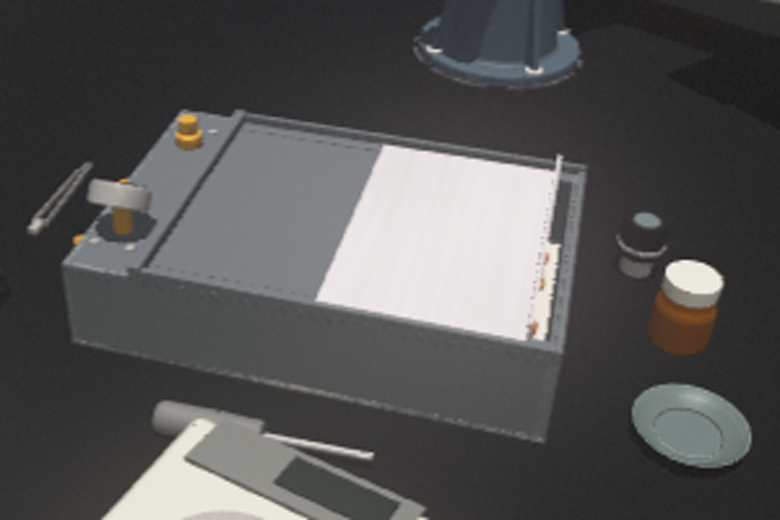

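View pics/top0.png

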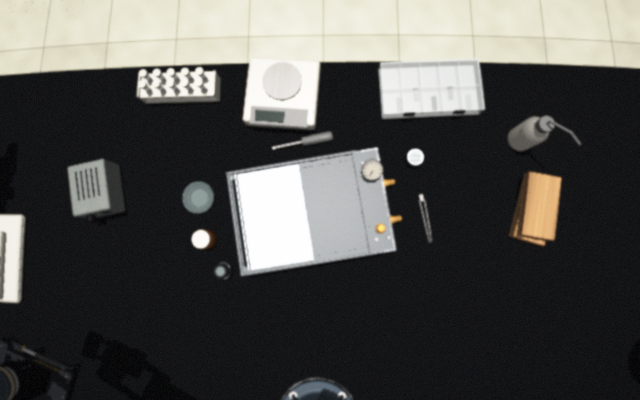

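```bash
cat > h.py <<'E'
from rig import read_state, imaging, job, spotter
import cv2, numpy as np
from scipy.optimize import least_squares
def cam(n):
    p=imaging.camera_params(n); f=200/np.tan(np.radians(p["fov_y"]/2))
    return p,np.array([[f,0,p["cx"]],[0,f,p["cy"]],[0,0,1.]])
def proj(n,X):
    p,K=cam(n); return cv2.projectPoints(np.asarray(X,float).reshape(-1,3),cv2.Rodrigues(np.array(p["R"]))[0],np.array(p["t"]),K,np.array(p["dist"]))[0].reshape(-1,2)
def unproj(n,uv,z):
    p,K=cam(n); q=cv2.undistortPoints(np.asarray(uv,float).reshape(-1,1,2),K,np.array(p["dist"])).reshape(-1,2)
    R=np.array(p["R"]);c=-R.T@np.array(p["t"]); d=np.c_[q,np.ones(len(q))]@R
    return c+d*((z-c[2])/d[:,2])[:,None]
def b2w(b,P):
    P=np.asarray(P,float).reshape(-1,3); c,s=np.cos(b[2]),np.sin(b[2])
    return np.c_[b[0]+c*P[:,0]-s*P[:,1],b[1]+s*P[:,0]+c*P[:,1],P[:,2]]
def w2b(b,P):
    P=np.asarray(P,float).reshape(-1,3); c,s=np.cos(b[2]),np.sin(b[2]); x=P[:,0]-b[0];y=P[:,1]-b[1]
    return np.c_[c*x+s*y,-s*x+c*y,P[:,2]]
E
python3 - <<'E'
from h import *
T=np.array([[226.6,172.4],[242,275],[396.2,251],[378,147.6]])
S=np.array([[416.5,242.7],[425,174.6],[270,152.7],[226.2,212]])
C=np.array([[135,165,85+8],[-135,165,85+8],[-135,-235,85],[135,-235,85]])/1000
C[:2,2]=.089
for use in ("t","s","ts"):
    f=lambda b:np.concatenate([(proj("top",b2w(b,C))-T).ravel()*('t' in use),(proj("scene",b2w(b,C))-S).ravel()*('s' in use)])
    r=least_squares(f,[.6,.1,.15]); print(use,r.x,np.round(r.fun,1))
b=r.x
print("cover -y edge",w2b(b,unproj("top",[[160+404/2.9,120+127/2.9],[160+447/2.9,120+405/2.9]],.088)))
for z in(.088,.106): print("lip",w2b(b,unproj("top",[[160+215/2.9,120+160/2.9],[160+228/2.9,120+160/2.9],[160+263/2.9,120+433/2.9],[160+250/2.9,120+433/2.9]],z)))
# overlay
for n in("top","scene"):
    im=cv2.imread(f"pics/{n}0.png")
    im=cv2.resize(im,None,fx=3,fy=3,interpolation=cv2.INTER_CUBIC)
    def pl(P,col): 
        cv2.polylines(im,[np.round((proj(n,b2w(b,np.array(P)/1000))+.5)*3).astype(int)],True,col,1)
    pl([[135,165,85],[-135,165,85],[-135,-235,85],[135,-235,85]],(0,0,255))
    pl([[115,0,85],[-115,0,85],[-115,155,85],[115,155,85]],(0,255,0))
    pl([[124,-21,88],[-124,-21,88],[-124,144,106],[124,144,106]],(255,0,0))
    o=(480,360) if n=="top" else (600,340)
    cv2.imwrite(f"pics/ov_{n}.png",im[o[1]:o[1]+580,o[0]:o[0]+800])
for o in("eyepiece","jar","dish","adaptor"):
    for n in("top","scene"):
        L=spotter.cut_out(o,n)
        if L: 
            r=L[0]["rect"]; print(o,n,w2b(b,unproj(n,[[r[0]+r[2]/2,r[1]+r[3]/2]],.03 if o!='adaptor' else .1)))
E
```

```text
t [0.55223908 0.04918368 0.16115932] [ 0.6 -0.1 -0.5  0.3  0.1 -0.6 -0.2  0.3 -0.   0.  -0.  -0.  -0.  -0.
 -0.  -0. ]
s [0.54641758 0.05235774 0.18125121] [-0.   0.  -0.   0.  -0.  -0.  -0.   0.   1.4  2.  -0.2 -1.8 -0.3 -1.3
 -1.1 -1.1]
ts [0.54975772 0.05132973 0.16962266] [-0.6  1.5 -0.8  1.8 -0.4 -0.4 -1.5  0.6 -0.5  3.4 -0.3 -0.7 -0.4 -1.2
 -2.5 -1.2]
cover -y edge [[ 0.12805165 -0.02912807  0.088     ]
 [-0.12254006 -0.02618103  0.088     ]]
lip [[ 0.1280047   0.14444541  0.088     ]
 [ 0.12593449  0.1327141   0.088     ]
 [-0.12026399  0.13797845  0.088     ]
 [-0.11841895  0.14941501  0.088     ]]
lip [[ 0.12428856  0.14077329  0.106     ]
 [ 0.12225371  0.12924234  0.106     ]
 [-0.11973999  0.13441678  0.106     ]
 [-0.11792646  0.14565802  0.106     ]]
eyepiece top [[-0.11188406  0.22312444  0.03      ]]
eyepiece scene [[-0.10946716  0.2275711   0.03      ]]
jar top [[-0.02140326  0.26211193  0.03      ]]
jar scene [[-0.02595765  0.26370381  0.03      ]]
dish top [[0.10264012 0.27003536 0.03      ]]
dish scene [[0.1205254  0.27067317 0.03      ]]
adaptor top [[-0.07738445 -0.19896905  0.1       ]]
adaptor scene [[-0.06476389 -0.20139094  0.1       ]]
```

View pics/ov_top.png

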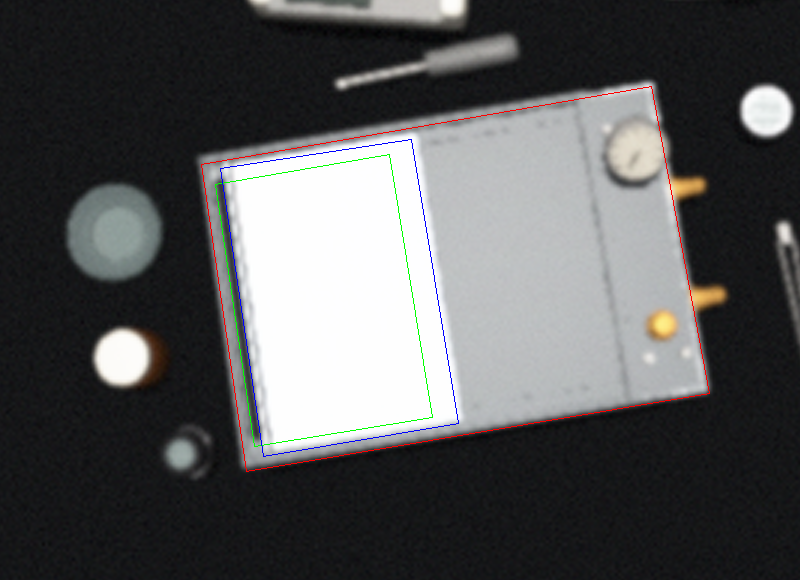

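View pics/ov_scene.png

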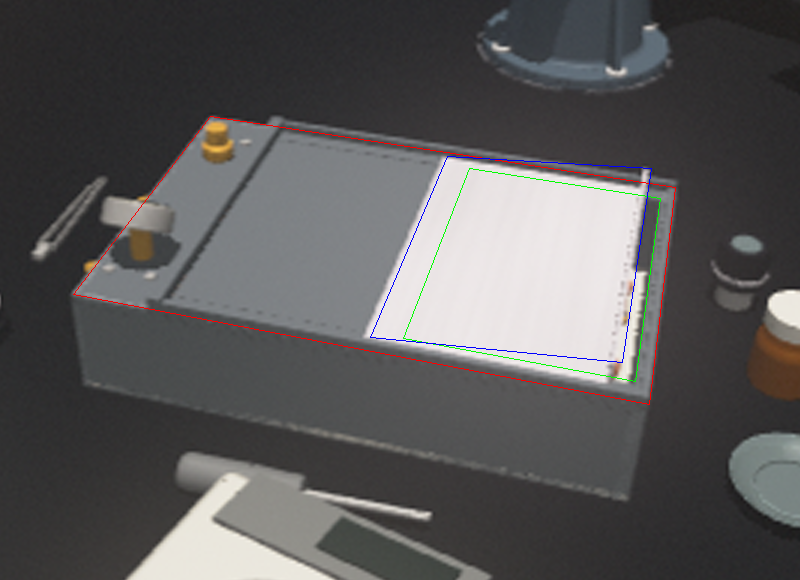

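```bash
python3 - <<'E'
from h import *
T=(np.array([[199,157],[245,470],[709,393],[652,83]])+[480,360])/3-.5
CT=np.array([[135,165,93],[-135,165,93],[-135,-235,85],[135,-235,85]])/1000
S=(np.array([[75,293],[86,385],[630,497],[210,116],[677,183],[651,400]])+[600,340])/3-.5
CS=np.array([[135,-235,85],[135,-235,0],[135,165,0],[-135,-235,85],[-135,165,93],[135,165,91]])/1000
for use in ("t","s","ts"):
    f=lambda b:np.concatenate([(proj("top",b2w(b,CT))-T).ravel()*('t' in use),(proj("scene",b2w(b,CS))-S).ravel()*('s' in use)])
    r=least_squares(f,[.6,.1,.15],loss="soft_l1"); print(use,r.x,np.round(r.fun,1))
b=r.x; np.save("b.npy",b)
L=(np.array([[221,168],[262,452]])+[480,360])/3-.5
print(w2b(b,unproj("top",L,.106)))
s=read_state(); print("tcp in box",w2b(b,[s["position"]]))
for y in (.145,.175,.185): print(y,b2w(b,[[0,y,.1]]))
E
```

```text
t [0.55216198 0.0507274  0.1661148 ] [ 0.2  0.6 -0.3 -0.4  0.  -0.5  0.1  0.4 -0.   0.  -0.   0.  -0.   0.
 -0.   0.  -0.  -0.  -0.  -0. ]
s [0.55006024 0.0522154  0.16821687] [-0.   0.  -0.   0.  -0.   0.  -0.   0.  -0.6  0.3  0.1 -0.  -0.1  0.7
  0.5  0.1  0.2 -1.2 -0.  -0.6]
ts [0.55096501 0.05184484 0.16749908] [-0.3  1.2 -0.7  0.1 -0.4 -0.2 -0.4  0.7 -1.   0.5 -0.2  0.1 -0.5  1.
  0.2  0.2 -0.  -1.  -0.4 -0.3]
[[ 0.1223023   0.14335229  0.106     ]
 [-0.12187432  0.14385277  0.106     ]]
tcp in box [[-0.25929239  0.59298672  0.23055711]]
0.145 [[0.52679106 0.19481553 0.1       ]]
0.175 [[0.52178955 0.22439568 0.1       ]]
0.185 [[0.52012238 0.23425572 0.1       ]]
```

Request:
apply_moves([
  {"x": 32,"y": -36,"z": 0,"spin": -0.12},
  {"x": 32,"y": -36,"z": 0,"spin": -0.12},
  {"x": 32,"y": -36,"z": 0,"spin": -0.12},
  {"x": 32,"y": -36,"z": 0,"spin": -0.12},
  {"x": 32,"y": -36,"z": 0,"spin": -0.12},
  {"x": 32,"y": -36,"z": 0,"spin": -0.12},
  {"x": 32,"y": -36,"z": 0,"spin": -0.12},
  {"x": 32,"y": -36,"z": 0,"spin": -0.12},
  {"x": 32,"y": -36,"z": 0,"spin": -0.12},
  {"x": 0,"y": 0,"z": 0,"spin": 0},
])

```text
time_s: 2.2
position: [0.494, 0.2589, 0.2324]
tcp_rot: [[0.991, 0.013, -0.132], [0.132, 0.002, 0.991], [0.013, -1.0, 0.001]]
force: [-0.1, 0.6, 0.2]
opening: 0.999
```

```bash
cat > st.py <<'E'
from h import *
b=np.load("b.npy"); s=read_state(); R=s["tcp_rot"]
print("t",s["time_s"],"pos",np.round(s["position"],4),"box",np.round(w2b(b,[s["position"]]),4),"yaw err",np.arctan2(R[1,0],R[0,0])-b[2],"F",np.round(s["force"],1),"tilt",np.round(R[:,1],3),s["opening"])
E
python3 st.py
```

```text
t 2.2 pos [0.494  0.2589 0.2324] box [[-0.0216  0.2137  0.2324]] yaw err -0.03527336828059771 F [-0.1  0.6  0.2] tilt [ 0.013  0.002 -1.   ] 0.999497576849568
```

Request:
apply_moves([
  {"x": 27,"y": -29,"z": -10,"spin": 0.035},
  {"x": 0,"y": 0,"z": -40,"spin": 0},
  {"x": 0,"y": 0,"z": -40,"spin": 0},
  {"x": 0,"y": 0,"z": -30,"spin": 0},
  {"x": 0,"y": 0,"z": 0,"spin": 0},
])

```text
time_s: 2.7
position: [0.5245, 0.2292, 0.1118]
tcp_rot: [[0.986, 0.021, -0.167], [0.167, 0.006, 0.986], [0.021, -1.0, 0.003]]
force: [-0.7, 0.1, -0.2]
opening: 0.998
```

```bash
python3 st.py
```

```text
t 2.7 pos [0.5245 0.2292 0.1118] box [[0.0035 0.1793 0.1118]] yaw err 0.0004003593581132503 F [-0.7  0.1 -0.2] tilt [ 0.021  0.006 -1.   ] 0.9980029136648646
```

Request:
apply_moves([
  {"x": -2,"y": 0,"z": -8,"spin": 0},
  {"x": 0,"y": 0,"z": 0,"spin": 0},
])

```text
time_s: 2.9
position: [0.5225, 0.2304, 0.1045]
tcp_rot: [[0.985, 0.021, -0.169], [0.169, 0.007, 0.986], [0.022, -1.0, 0.003]]
force: [-0.1, -0.0, 0.2]
opening: 0.996
```

```bash
cat > pic.py <<'E'
from h import *
import sys
k=sys.argv[1]
a=imaging.capture("top")[:,:,::-1]; s=imaging.capture("scene")[:,:,::-1]
A=cv2.resize(a[130:290,180:420],(780,520),interpolation=cv2.INTER_CUBIC); cv2.imwrite(f"pics/top{k}.png",A)
S=cv2.resize(s[120:300,210:480],(780,520),interpolation=cv2.INTER_CUBIC); cv2.imwrite(f"pics/scene{k}.png",S)
cv2.imwrite(f"pics/raw_top{k}.png",a);cv2.imwrite(f"pics/raw_scene{k}.png",s)
E
python3 pic.py 1; python3 st.py
```

```text
t 3.0 pos [0.5243 0.2307 0.106 ] box [[0.0035 0.1808 0.106 ]] yaw err 0.002010752748636102 F [ 0.5 -0.2  0.6] tilt [ 0.026  0.008 -1.   ] 0.9973827207625491
```

View pics/scene1.png

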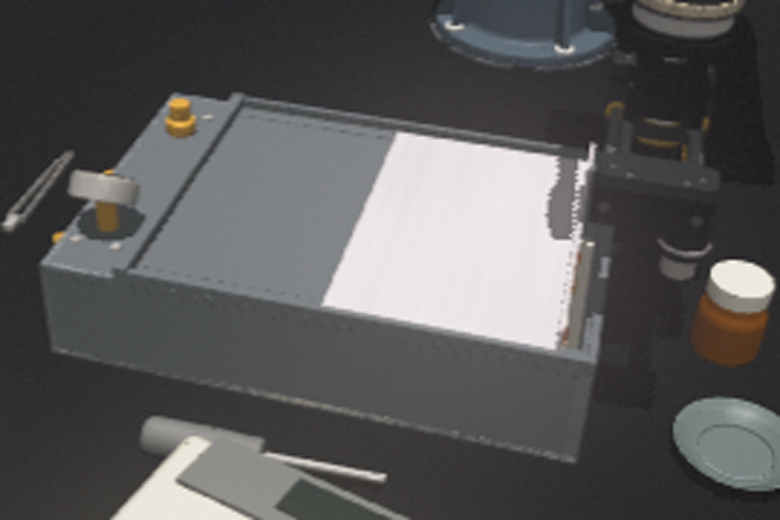

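Request:
apply_moves([
  {"x": 2.5,"y": -14.8,"z": -2,"spin": 0},
  {"x": 2,"y": -12,"z": 0,"spin": 0},
  {"x": 1,"y": -6,"z": 0,"spin": 0},
  {"x": 2,"y": -12,"z": 0,"spin": 0},
  {"x": 2.5,"y": -14.8,"z": 0,"spin": 0},
  {"x": 2.5,"y": -14.8,"z": 0,"spin": 0},
])

```text
time_s: 3.6
position: [0.5389, 0.1531, 0.1076]
tcp_rot: [[0.985, 0.032, -0.17], [0.17, 0.011, 0.985], [0.034, -0.999, 0.005]]
force: [0.6, 2.3, -0.8]
opening: 0.999
```

```bash
python3 pic.py 2; python3 st.py
```

```text
t 3.7 pos [0.5396 0.1518 0.1077] box [[0.0055 0.1004 0.1077]] yaw err 0.001309919808560267 F [0.2 0.2 0.4] tilt [ 0.033  0.01  -0.999] 1.0044983281861715
```

View pics/scene2.png

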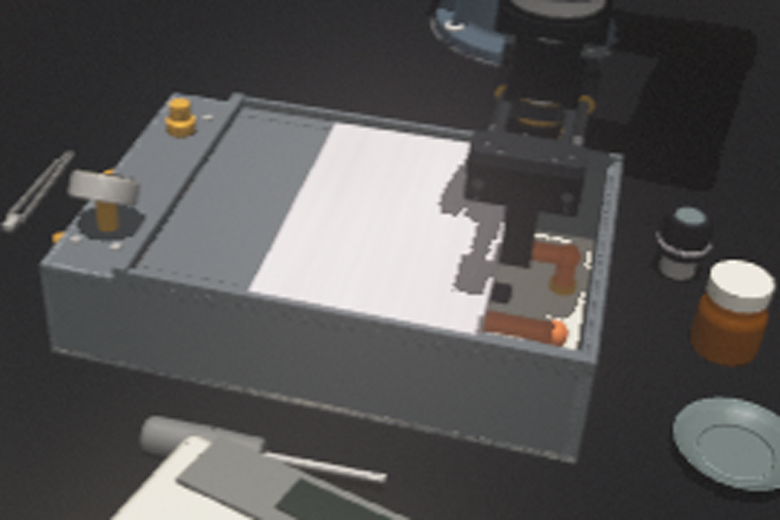

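Request:
apply_moves([
  {"x": 2,"y": -12,"z": -4,"spin": 0},
  {"x": 2,"y": -14,"z": -3,"spin": 0},
  {"x": 2,"y": -14,"z": -1,"spin": 0},
  {"x": 2,"y": -14,"z": -1,"spin": 0},
  {"x": 2,"y": -14,"z": -1,"spin": 0},
  {"x": 1,"y": -8,"z": 0,"spin": 0},
])

```text
time_s: 4.3
position: [0.5517, 0.0732, 0.0988]
tcp_rot: [[0.985, 0.036, -0.168], [0.167, 0.014, 0.986], [0.038, -0.999, 0.008]]
force: [-0.4, 3.5, 1.9]
opening: 1.004
```

```bash
python3 pic.py 3; python3 st.py
```

```text
t 4.4 pos [0.5519 0.0727 0.0987] box [[0.0044 0.0204 0.0987]] yaw err 9.726196396703246e-05 F [ 0.1 -0.7 -0.2] tilt [ 0.036  0.013 -0.999] 1.003004862061799
```

View pics/scene3.png

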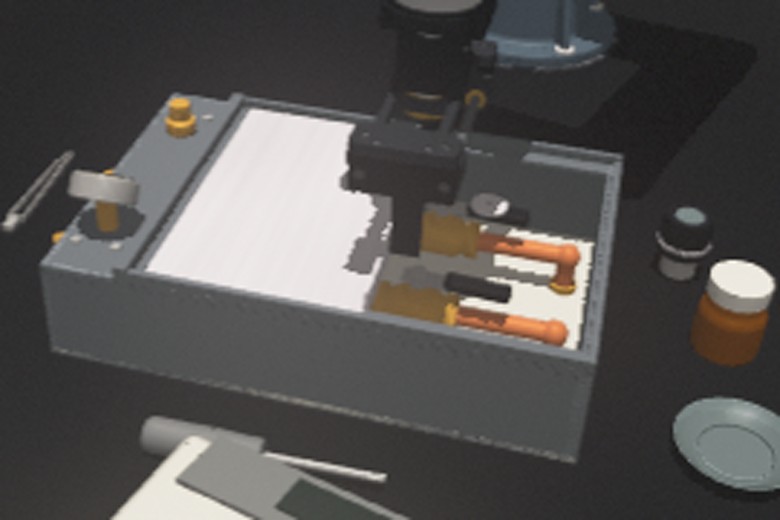

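Request:
apply_moves([
  {"x": 0.8,"y": -5,"z": 0,"spin": 0},
  {"x": 0.8,"y": -5,"z": 0,"spin": 0},
  {"x": 0.3,"y": -2,"z": 0,"spin": 0},
])

```text
time_s: 4.7
position: [0.5533, 0.0617, 0.0986]
tcp_rot: [[0.986, 0.035, -0.165], [0.165, 0.017, 0.986], [0.037, -0.999, 0.011]]
force: [1.5, 10.0, 0.8]
opening: 0.997
```

```bash
python3 st.py
```

```text
t 4.7 pos [0.5533 0.0617 0.0986] box [[0.0039 0.0094 0.0986]] yaw err -0.0018968972406000206 F [ 1.5 10.   0.8] tilt [ 0.035  0.017 -0.999] 0.9966189542862823
```

Request:
apply_moves([
  {"x": -2,"y": 12,"z": 0,"spin": 0},
  {"x": -5,"y": 25,"z": 15,"spin": 0},
  {"x": -35,"y": 20,"z": 15,"spin": 0.14},
  {"x": -35,"y": 20,"z": 10,"spin": 0.14},
  {"x": 0,"y": 15,"z": 10,"spin": 0.14},
  {"x": 0,"y": 15,"z": 0,"spin": 0.14},
  {"x": 0,"y": 15,"z": 0,"spin": 0.14},
  {"x": 0,"y": 15,"z": 0,"spin": 0.14},
  {"x": 0,"y": 15,"z": 0,"spin": 0.14},
  {"x": 0,"y": 0,"z": 0,"spin": 0.14},
  {"x": 0,"y": 0,"z": 0,"spin": 0.14},
  {"x": 0,"y": 0,"z": 0,"spin": 0.14},
], grip=0)

```text
time_s: 5.9
position: [0.4696, 0.2199, 0.1485]
tcp_rot: [[-0.069, -0.003, -0.998], [0.997, 0.028, -0.069], [0.028, -1.0, 0.001]]
force: [-0.1, 0.5, -0.0]
opening: 0.035
```

```bash
python3 st.py;  python3 pic.py 4; python3 st.py; python3 -c "
from h import *
print(read_state()['joint_positions'])"
```

```text
t 5.9 pos [0.4696 0.2199 0.1485] box [[-0.0522  0.1793  0.1485]] yaw err 1.4722596324798507 F [-0.1  0.5 -0. ] tilt [-0.003  0.028 -1.   ] 0.034983017249162696
t 6.0 pos [0.4697 0.2198 0.1486] box [[-0.0521  0.1791  0.1486]] yaw err 1.4654634071926762 F [ 0.5  1.6 -0. ] tilt [-0.003  0.028 -1.   ] 0.009676326006912593
[ 11.77308045  28.83706336 102.24010674   2.13407817  48.79359381
 -83.19408449]
```

View pics/scene4.png

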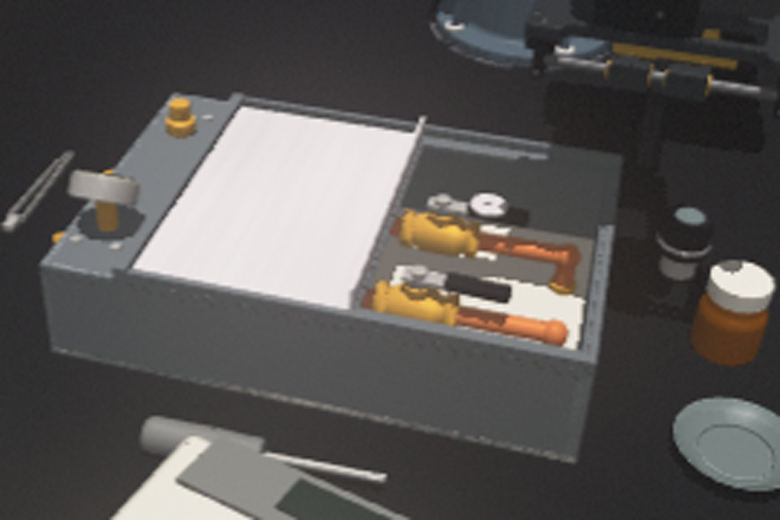

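View pics/top4.png

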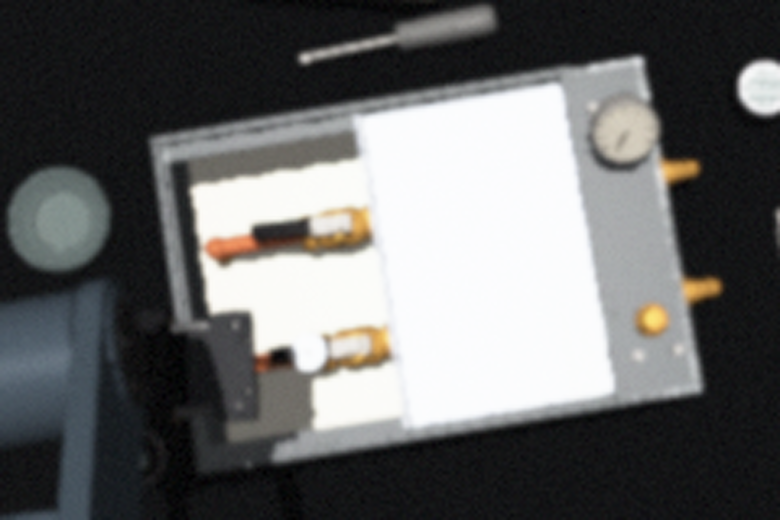

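```bash
python3 - <<'E'
from h import *
b=np.load("b.npy")
print("tag top",w2b(b,unproj("top",[[180+310.5/3.25,130+353/3.25]],.077)))
print("tag scene",w2b(b,unproj("scene",[[210+488/2.889,120+205/2.889]],.077)))
print("plain tip top",w2b(b,unproj("top",[[180+254/3.25,130+232/3.25]],.074)))
print("plain tip scene",w2b(b,unproj("scene",[[210+509/2.889,120+288/2.889]],.074)))
print("lip base top",w2b(b,unproj("top",[[180+355/3.25,130+115/3.25],[180+403/3.25,130+427/3.25]],.106)))
tc=read_state()["position"]
p=np.array([-55,30.])
prev=None
for th in np.radians([0,0,10,20,30,40,50,60,70,80,90]):
    d=np.array([np.sin(th),np.cos(th)]);n=np.array([-np.cos(th),np.sin(th)]);h=9.5*np.cos(th)+15*np.sin(th)
    c=p+62*d+(7.5+h)*n
    if prev is None: c=np.array([-86,92.])
    w=b2w(b,[[*c/1000,.075]])[0]*1000
    print(int(np.degrees(th)),np.round(c,1),np.round(w,1),np.round(w-prev,1) if prev is not None else w-tc*1000); prev=w
E
```

```text
tag top [[-0.05451844  0.06353413  0.077     ]]
tag scene [[-0.0486817   0.06784292  0.077     ]]
plain tip top [[0.04930454 0.09415617 0.074     ]]
plain tip scene [[0.04977646 0.0985603  0.074     ]]
lip base top [[ 0.12345906 -0.00369526  0.106     ]
 [-0.12330297 -0.00177977  0.106     ]]
0 [-86.  92.] [450.8 128.2  75. ] [-18.88271834 -91.57625908 -73.55302848]
0 [-72.  92.] [464.6 130.6  75. ] [13.8  2.3  0. ]
10 [-63.4  94.4] [472.7 134.4  75. ] [8.1 3.8 0. ]
20 [-54.1  95.6] [481.7 137.1  75. ] [9.  2.7 0. ]
29 [-44.1  95.3] [491.6 138.5  75. ] [9.9 1.3 0. ]
40 [-33.9  93.2] [502.  138.1  75. ] [10.5 -0.4  0. ]
50 [-23.6  89.1] [512.8 135.7  75. ] [10.8 -2.4  0. ]
59 [-13.9  82.9] [523.4 131.2  75. ] [10.6 -4.5  0. ]
70 [-5.2 74.6] [533.4 124.5  75. ] [10.  -6.7  0. ]
80 [ 1.9 64.3] [542.1 115.6  75. ] [ 8.7 -8.9  0. ]
90 [ 7.  52.5] [549.1 104.8  75. ] [  7.  -10.8   0. ]
```

Request:
apply_moves([
  {"x": -6,"y": -31,"z": 0,"spin": 0.1},
  {"x": -6,"y": -31,"z": 0,"spin": 0},
  {"x": -6,"y": -29,"z": 0,"spin": 0},
  {"x": 0,"y": 0,"z": -30,"spin": 0},
  {"x": 0,"y": 0,"z": 0,"spin": 0},
])

```text
time_s: 6.5
position: [0.4517, 0.1267, 0.1184]
tcp_rot: [[-0.155, -0.001, -0.988], [0.988, 0.024, -0.155], [0.024, -1.0, -0.002]]
force: [-0.0, 0.1, 0.7]
opening: 0.003
```

```bash
python3 st.py;  python3 pic.py 5
```

```text
t 6.5 pos [0.4517 0.1267 0.1184] box [[-0.0854  0.0904  0.1184]] yaw err 1.558524954100584 F [-0.   0.1  0.7] tilt [-0.001  0.024 -1.   ] 0.0027252505867055754
```

View pics/scene5.png

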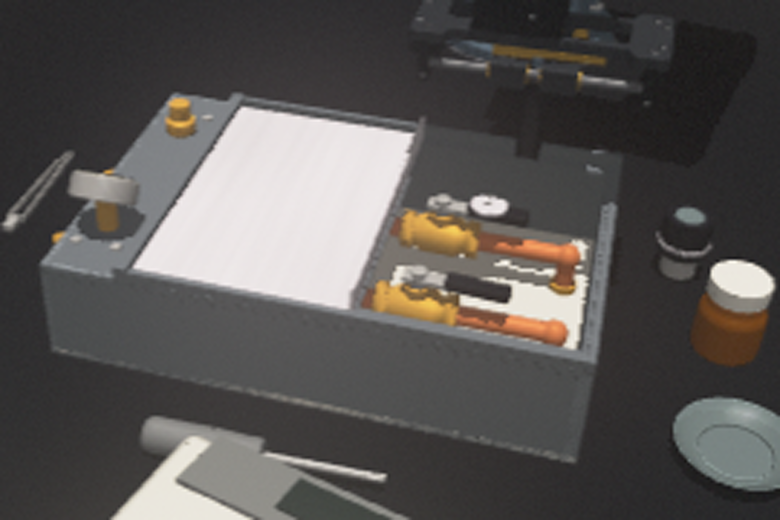

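Request:
apply_moves([
  {"x": -1,"y": 1,"z": -15,"spin": 0},
  {"x": 0,"y": 0,"z": -15,"spin": 0},
  {"x": 0,"y": 0,"z": -12,"spin": 0},
  {"x": 0,"y": 0,"z": 0,"spin": 0},
])

```text
time_s: 7.0
position: [0.4576, 0.1309, 0.0822]
tcp_rot: [[-0.157, 0.016, -0.987], [0.987, 0.024, -0.157], [0.022, -1.0, -0.019]]
force: [0.2, -0.3, 0.9]
opening: 0.002
```

```bash
python3 st.py
```

```text
t 7.0 pos [0.4576 0.1309 0.0822] box [[-0.0789  0.0935  0.0822]] yaw err 1.5612183053358863 F [ 0.2 -0.3  0.9] tilt [ 0.016  0.024 -1.   ] 0.002039890917070744
```

Request:
apply_moves([
  {"x": -6,"y": -1,"z": -4,"spin": 0},
  {"x": -2,"y": 0,"z": -5,"spin": 0},
  {"x": 0,"y": 0,"z": 0,"spin": 0},
])

```text
time_s: 7.3
position: [0.4507, 0.131, 0.075]
tcp_rot: [[-0.158, 0.021, -0.987], [0.987, 0.025, -0.158], [0.021, -0.999, -0.024]]
force: [0.2, -0.2, -0.3]
opening: 0.003
```

```bash
python3 st.py;python3 pic.py 6
```

```text
t 7.3 pos [0.4507 0.131  0.075 ] box [[-0.0857  0.0947  0.075 ]] yaw err 1.5623717187424313 F [ 0.2 -0.2 -0.3] tilt [ 0.021  0.025 -0.999] 0.0034616974618074834
```

View pics/scene6.png

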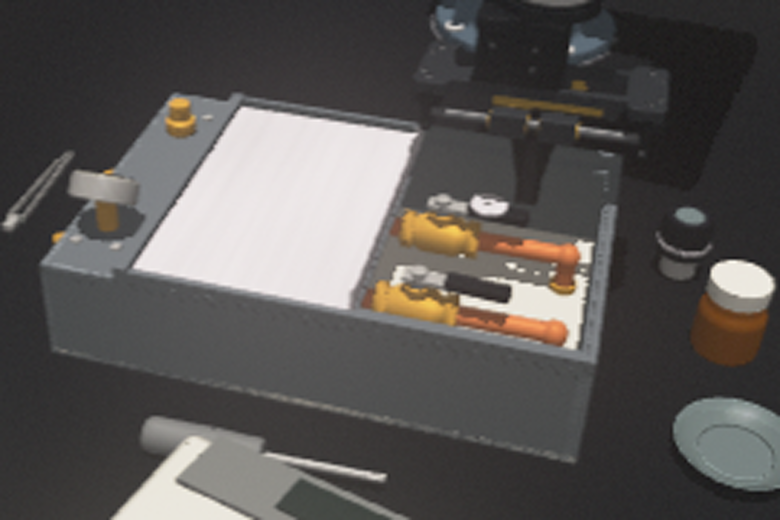

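Request:
apply_moves([
  {"x": 12,"y": 0,"z": 0,"spin": 0},
  {"x": 10,"y": 2,"z": 0,"spin": 0},
  {"x": 9,"y": 2,"z": 0,"spin": 0},
  {"x": 10,"y": 1,"z": 0,"spin": 0},
])

```text
time_s: 7.8
position: [0.4903, 0.1357, 0.0751]
tcp_rot: [[-0.158, 0.011, -0.987], [0.987, 0.024, -0.158], [0.022, -1.0, -0.015]]
force: [-4.3, -1.9, -0.2]
opening: 0.002
```

```bash
python3 st.py;python3 pic.py 7; python3 st.py
```

```text
t 7.8 pos [0.4903 0.1357 0.0751] box [[-0.0458  0.0928  0.0751]] yaw err 1.5622225944211225 F [-4.3 -1.9 -0.2] tilt [ 0.011  0.024 -1.   ] 0.0015408192578232711
t 7.9 pos [0.493  0.1358 0.0753] box [[-0.0432  0.0924  0.0753]] yaw err 1.562014467979673 F [-0.7 -0.4 -0.1] tilt [ 0.017  0.024 -1.   ] 0.0053566319518108816
```

View pics/scene7.png

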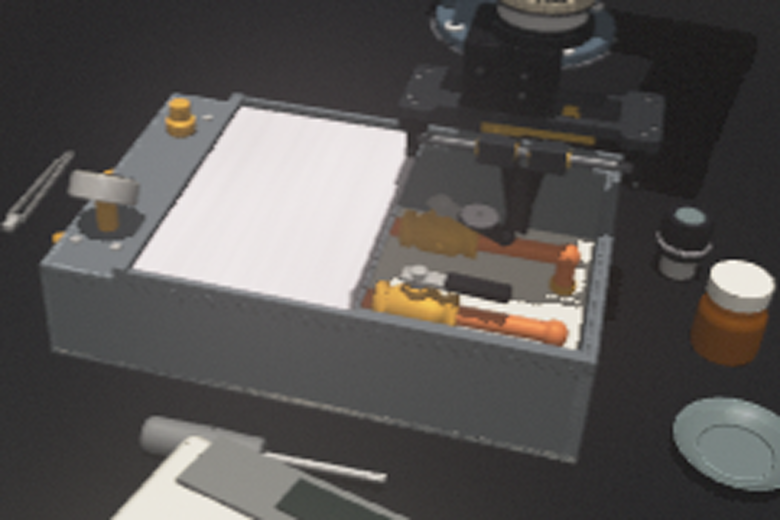

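Request:
apply_moves([
  {"x": 9,"y": 1,"z": 0,"spin": 0},
  {"x": 10,"y": -1,"z": 0,"spin": 0},
  {"x": 10,"y": -4,"z": 0,"spin": 0},
  {"x": 9,"y": -6,"z": 0,"spin": 0},
])

```text
time_s: 8.3
position: [0.5307, 0.1264, 0.0747]
tcp_rot: [[-0.159, 0.011, -0.987], [0.987, 0.025, -0.159], [0.023, -1.0, -0.015]]
force: [-2.8, 0.4, -0.4]
opening: 0.008
```

```bash
python3 st.py;python3 pic.py 8; python3 st.py
```

```text
t 8.3 pos [0.5307 0.1264 0.0747] box [[-0.0075  0.0769  0.0747]] yaw err 1.5630935851079653 F [-2.8  0.4 -0.4] tilt [ 0.011  0.025 -1.   ] 0.008496616359453228
t 8.4 pos [0.533  0.1255 0.075 ] box [[-0.0054  0.0757  0.075 ]] yaw err 1.5616082691345434 F [-0.7  0.3  0.7] tilt [ 0.015  0.024 -1.   ] 0.006870406020252107
```

View pics/scene8.png

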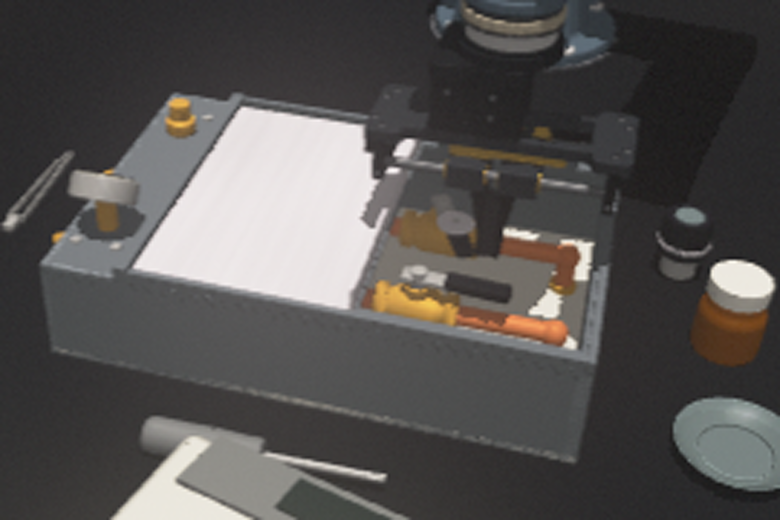

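Request:
apply_moves([
  {"x": 7,"y": -8,"z": 0,"spin": 0},
  {"x": 5,"y": -9,"z": 0,"spin": 0},
  {"x": 2,"y": -4,"z": 0,"spin": 0},
])

```text
time_s: 8.7
position: [0.5486, 0.1035, 0.0752]
tcp_rot: [[-0.157, 0.017, -0.987], [0.987, 0.025, -0.157], [0.022, -1.0, -0.021]]
force: [-1.8, 1.1, -0.4]
opening: 0.005
```

```bash
python3 st.py;python3 pic.py 9; python3 st.py
```

```text
t 8.7 pos [0.5486 0.1035 0.0752] box [[0.0063 0.0513 0.0752]] yaw err 1.5613979502478277 F [-1.8  1.1 -0.4] tilt [ 0.017  0.025 -1.   ] 0.005417168426380516
t 8.8 pos [0.549  0.1034 0.0753] box [[0.0067 0.0511 0.0753]] yaw err 1.5611819157285276 F [-0.6  0.3  0. ] tilt [ 0.018  0.025 -1.   ] 0.0023079117891510004
```

View pics/scene9.png

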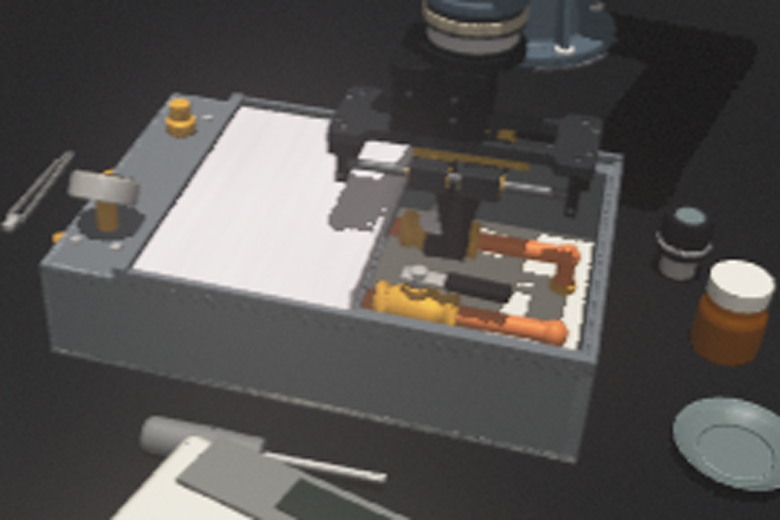

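Request:
apply_moves([
  {"x": 0.5,"y": -3,"z": 0,"spin": 0},
  {"x": 0.5,"y": -3,"z": 0,"spin": 0},
])

```text
time_s: 9.0
position: [0.5503, 0.0988, 0.0754]
tcp_rot: [[-0.154, 0.019, -0.988], [0.988, 0.029, -0.154], [0.025, -0.999, -0.023]]
force: [-1.4, 14.4, -0.4]
opening: 0.006
```

```bash
python3 st.py
```

```text
t 9.0 pos [0.5503 0.0988 0.0754] box [[0.0071 0.0464 0.0754]] yaw err 1.558444634702909 F [-1.4 14.4 -0.4] tilt [ 0.019  0.029 -0.999] 0.006085508163408136
```

14 N: the lever is on its stop. Back off and lift clear.

Request:
apply_moves([
  {"x": 0,"y": 0,"z": 0,"spin": 0},
  {"x": 0,"y": 0,"z": 0,"spin": 0},
  {"x": -2,"y": 8,"z": 0,"spin": 0},
  {"x": -3,"y": 8,"z": 5,"spin": 0},
  {"x": 0,"y": 0,"z": 30,"spin": 0},
  {"x": 0,"y": 10,"z": 40,"spin": 0},
  {"x": -10,"y": 40,"z": 25,"spin": 0},
  {"x": -20,"y": 40,"z": 20,"spin": 0},
  {"x": -20,"y": 40,"z": 0,"spin": 0},
  {"x": -20,"y": 40,"z": 0,"spin": 0},
  {"x": 0,"y": 30,"z": 0,"spin": 0},
  {"x": 0,"y": 0,"z": 0,"spin": 0},
])

```text
time_s: 10.2
position: [0.473, 0.3252, 0.2061]
tcp_rot: [[-0.155, 0.034, -0.987], [0.988, 0.031, -0.154], [0.025, -0.999, -0.038]]
force: [0.3, -0.6, -0.3]
opening: 0.004
```

```bash
python3 st.py;python3 pic.py 10
```

```text
t 10.2 pos [0.473  0.3252 0.2061] box [[-0.0313  0.2825  0.2061]] yaw err 1.5586037118400335 F [ 0.3 -0.6 -0.3] tilt [ 0.034  0.031 -0.999] 0.003923216374665976
```

View pics/scene10.png

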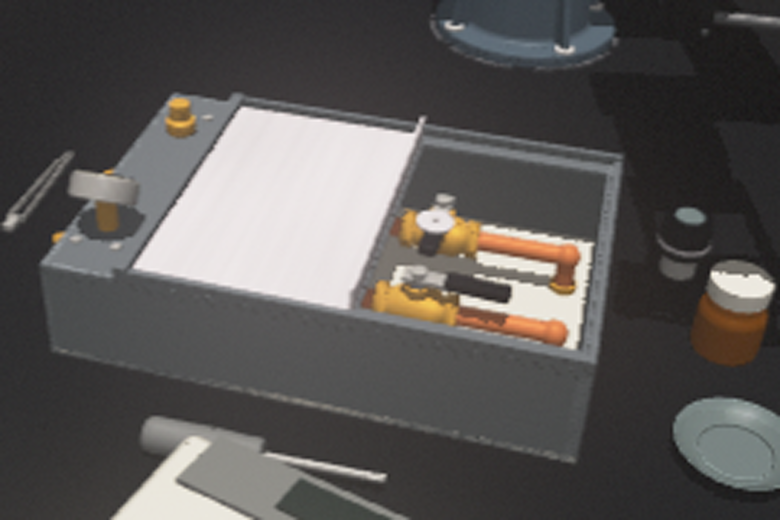

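View pics/top10.png

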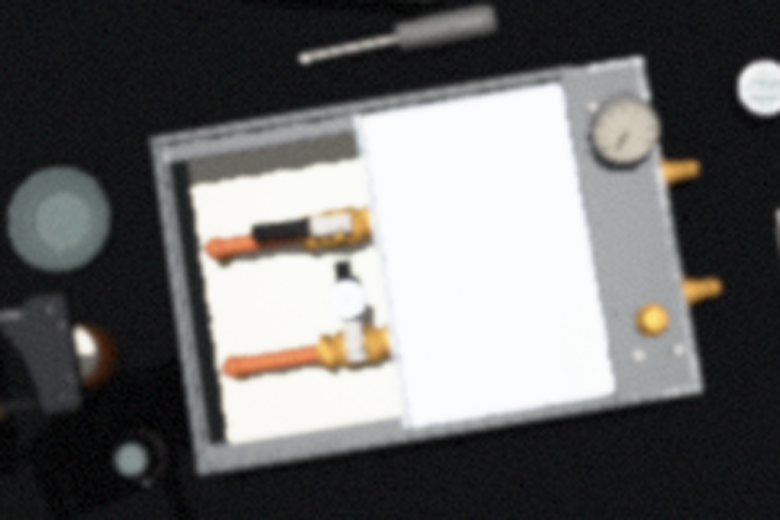

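```bash
python3 - <<'E'
from h import *
b=np.load("b.npy")
print(w2b(b,unproj("top",[[180+348/3.25,130+298/3.25],[180+343/3.25,130+264/3.25],[180+254/3.25,130+232/3.25]],.075)))
print(w2b(b,unproj("scene",[[210+436/2.889,120+221/2.889]],.077)))
job.hand_in()
E
```

```text
[[-0.01603062  0.02721954  0.075     ]
 [ 0.01159013  0.02689727  0.075     ]
 [ 0.04917343  0.09400147  0.075     ]]
[[-0.01439144  0.03201097  0.077     ]]
the job is handed in; nothing more can be done
```

I pushed the cover back by its lip until it met the back stop, then pushed the tagged lever, the one nearer the robot, a quarter turn clockwise to its stop. I then lifted the arm clear and handed the job in at about 10 s. The hand-in gave no verdict.

**Cover:** It lies flat at the back stop, with its lip at box y of about -3 mm. The push force rose to 10 N when it met the stop.

**Tagged lever:** Its tag is at box (-16, 27) mm from the top camera and (-14, 32) mm from the scene camera. Fully shut would put it at (-18, 30). The lever is therefore crosswise, and the push force rose to 14 N at its stop. The two cameras disagree by about 5 mm, which is roughly the accuracy of my measurements.

**Other lever:** Its tip measured the same before and after, to within 0.2 mm.

**Bystanders:** The ones visible in the last pictures look unmoved, but I did not measure them.

**Arm drift:** While lowering beside the tagged lever, the arm drifted about 7 mm towards it. I saw no contact force and corrected the position before pushing.

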